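Clear the coding jig and hold a tin home for its date code

TASK

Bone ends have landed on the bed of the date-coding jig: take the scraper out of its stand, scrape all three off the bed into the jig's scrap tray without touching them with the gripper, and put the scraper back upright in its stand. Then pick up the tin, set it flat on the clean bed with a long side towards the back fence and a short end towards the end stop, press it firmly against both so that both sprung pins are pushed in, and finish while still gripping and pressing it there, ready for the coder to print. Leave the marker and the loose lid where they are.

Things in the scene. Friction and masses are not known exactly. Their poses are not given: they have to be found in the camera images.
- coding_jig: Fixed metal jig. Origin on the table under its bed; x points to the back fence (away from the robot), y to the end stop (robot's left), z up. Bed: level steel plate, top 30 mm above the table, x -50..+65, y -57.5..+57.5 mm; -x and -y edges open. Behind the end stop stands the white coder (x -20..65, y 70..121 mm), up to 80 mm above the bed.
- tray_centre (a point): Middle of the floor of the steel scrap tray, which is fixed to the jig along the bed's open -x edge (towards the robot): x -130..-50 mm, y -78..+64 mm in the jig, floor 4 mm and rim 20 mm above the table. Axes as the jig's.
- bed_corner (a point): Point on the bed's surface where the faces of back fence and end stop meet (x +65, y +57.5, z +30 mm in the jig); axes as the jig's. With the tin home, the tin's middle is 27.5 mm in -x and 45 mm in -y from this point and 35 mm above it.
- back_fence: Low aluminium fence along the bed's +x edge: face at x = +65 mm in the jig, as long as the bed, 20 mm high above the bed, 12 mm thick; nothing taller behind it. Its frame is the jig's frame (origin not on the fence).
- end_stop: Aluminium plate at the bed's +y edge: face at y = +57.5 mm in the jig, from x = -15 to +65 mm, 50 mm high above the bed, with a window for the coder's print nose. Its frame is the jig's frame (origin not on the stop).
- back_pin (a joint): Sprung switch pin (8 mm thick, level, 11 mm above the bed, at y = +12.5 mm in the jig) that sticks 6 mm out of the back fence's face. 0 = out, 0.006 m = flush with the face, 0.0075 m at most. The spring takes 1 N to start and 2.5 N when flush.
- end_pin (a joint): The same sprung pin in the end stop, at x = +18 mm in the jig, 11 mm above the bed: 0 = out (6 mm proud of the face), 0.006 m = flush, 1 to 2.5 N.
- tin_centre (a point): Middle (half-way up) of the loose flat-sided tin: 55 mm (its x) by 90 mm (its y) by 70 mm high (z), about 0.3 kg, the same after a half turn. Stands on the table right of the jig, long side within 0.5 rad of the robot's y. Grip across the 55 mm in its upper half (fingertips at least 25 mm above its underside), so that the far finger passes over the back fence.
- tin: The same tin; origin at the centre of its underside, axes as above.
- scraper_stand: Fixed white plastic block right of the jig, 50 (x) by 146 (y) by 50 mm high, origin at the centre of its underside. A slot runs along its y: 4.5 mm wide, 128 mm long, floor 8 mm above the table, straight up to 36 mm, then flared to 19 mm wide at the top.
- stand_slot (a point): Middle of the slot's floor, 8 mm above the table; axes as the stand's.
- scraper_handle (a point): Middle of the wooden handle bar of the bench scraper that stands in the slot, blade down. Upright, the bar is 122 mm long, 22 high, 16 thick; the steel blade below is 120 mm wide, 2 mm thick, within 1 mm of the bar's mid-plane, its edge 73 mm below this point. In the stand this point is 81 mm above the table; it may lean 0.1 rad. Grip across the 16 mm.
- scraper: The scraper, 0.08 kg; x from blade to handle (up in the stand), y along the bar, z its thickness. Origin in the blade, 42 mm above its edge and 8 mm in -z from the bar's mid-plane.
- bone_0_centre (a point): Middle of a loose trimmed bone end, about 25 x 30 x 17 mm, lying on the bed; this point starts at least 40 mm from the back fence and 25 mm from the end stop.
- bone_1_centre (a point): Middle of a loose trimmed bone end, about 24 x 37 x 15 mm, lying on the bed; this point starts at least 40 mm from the back fence and 25 mm from the end stop.
- bone_2_centre (a point): Middle of a loose trimmed bone end, about 20 x 26 x 15 mm, lying on the bed; this point starts at least 40 mm from the back fence and 25 mm from the end stop.
- bone_0: The same bone end (25 x 30 x 17 mm); origin at its underside as it first lies.
- bone_1: The same bone end (24 x 37 x 15 mm); origin at its underside as it first lies.
- bone_2: The same bone end (20 x 26 x 15 mm); origin at its underside as it first lies.
- jar_capper: The fixed hand-lever jar capping press on the table, left of the jig: an obstacle 0.58 m tall, about 190 x 180 mm, origin under its base; not used here.
- marker: Bystander: felt marker lying on the table, 133 x 17 mm.
- lid_a: Bystander: loose plain jar lid, 102 mm across, 12 mm high, left of the capping press.

How it is judged:
On the way, in this order (a step that is already met when the one before it is completed fails the run):
1. the scraper is lifted out of its stand (z of scraper_handle in the frame of scraper_stand above 0.11 m), for 0.1 s.
2. all three bone ends lie in the scrap tray while the gripper still holds the scraper (x of bone_0_centre in the frame of coding_jig between -0.13 and -0.051 m and y of bone_0_centre in the frame of coding_jig between -0.078 and 0.064 m and z of each of bone_0_centre, bone_1_centre, bone_2_centre in the frame of coding_jig below 0.03 m and x of bone_1_centre in the frame of coding_jig between -0.13 and -0.051 m and y of bone_1_centre in the frame of coding_jig between -0.078 and 0.064 m and x of bone_2_centre in the frame of coding_jig between -0.13 and -0.051 m and y of bone_2_centre in the frame of coding_jig between -0.078 and 0.064 m and contact force between the fingers and scraper above 1 N), for 0.2 s.
3. the scraper stands in its stand again, let go (horizontal distance between scraper_handle and stand_slot below 0.015 m and z of scraper_handle in the frame of scraper_stand below 0.086 m and angle between the x axis of scraper and the z axis of scraper_stand, either way round below 0.2 rad and contact force between the fingers and scraper below 0.1 N), for 0.2 s.
At the end, for the whole second after the job is handed in: Tin gripped, at rest, flat on the bed (3 mm, 0.05 rad), square to the back fence (0.05 rad), pressing fence and end stop with over 1 N each, both pins in over 4.5 mm; bone ends in the scrap tray; scraper let go, upright in its slot (15 mm, 0.2 rad) (all of step 3 and value of joint each of back_pin, end_pin above 0.0045 m and contact force between tin and back_fence above 1 N and contact force between tin and end_stop above 1 N and z of tin_centre in the frame of coding_jig between 0.062 and 0.068 m and angle between tin's own z axis and vertical below 0.05 rad and angle between the y axis of tin and the y axis of coding_jig, either way round below 0.05 rad and contact force between the fingers and tin above 1 N and x of bone_0_centre in the frame of coding_jig between -0.13 and -0.051 m and y of bone_0_centre in the frame of coding_jig between -0.078 and 0.064 m and z of each of bone_0_centre, bone_1_centre, bone_2_centre in the frame of coding_jig below 0.03 m and x of bone_1_centre in the frame of coding_jig between -0.13 and -0.051 m and y of bone_1_centre in the frame of coding_jig between -0.078 and 0.064 m and x of bone_2_centre in the frame of coding_jig between -0.13 and -0.051 m and y of bone_2_centre in the frame of coding_jig between -0.078 and 0.064 m and linear speed of tin below 0.01 m/s); the arm keeps its last pose, push and grip.
It fails at once if the gripper touches a bone end (contact force between the fingers and bone_0 above 0.5 N or contact force between the fingers and bone_1 above 0.5 N or contact force between the fingers and bone_2 above 0.5 N).
It fails at once if the tin is set on a bone end (contact force between tin and bone_0 above 0.5 N or contact force between tin and bone_1 above 0.5 N or contact force between tin and bone_2 above 0.5 N).
It fails at once if a bystander (marker or loose lid) is moved by more than 30 mm (distance of any of marker, lid_a from where it was at the start of the episode above 0.03 m).
It also fails if it takes over 72 s, if anything falls off the work surface, if the arm or the gripper's body presses on something with over 40 N, if the wrist force passes 120 N, or if a joint passes its speed limit or range.

ROBOT

A 7-joint arm with a two-finger parallel gripper is mounted at the origin on the work surface; the furniture and walls round the work are solid. World frame = base frame: x ahead of the robot, y to its left, z up, the work surface at z = 0. Lengths are in m, angles in rad, forces in N, time in s.
With the tool pointing down it reaches from about 0.425 to 0.875 m from the base axis. Payload 4.7 kg.
Tool frame: the origin (TCP) lies where the fingers leave the gripper's body, on its centre line; the fingertips stand 70 mm ahead of it and the grasp point (between the pads) lies 51 mm ahead of it; z points along the fingers, y is the line along which they close (so a half turn about z gives the same grasp; the last joint's range is limited). The gripper opens to 87 mm and grips with 3 to 60 N. Pads are 19 mm wide; open, the fingers measure 117 mm over their backs; the gripper's body (75 mm by 190 mm) begins 51 mm behind the grasp point.
Start: joints at [-1.208, 0.321, -0.07, 1.45, 0.023, 1.371, -0.057], TCP at [0.222, 0.611, 0.292] pointing down, gripper open.
Joint ranges: [-2.86, 2.86], [-0.3, 2.09], [-1.38, 1.24], [0.06, 2.45], [-1.56, 4.7], [0.09, 2.05], [-2.69, 2.69]. Speed limits (rad/s): [2.57, 2.57, 3.14, 3.14, 3.14, 3.14, 3.14].

INTERFACE

Orientations are given as a rotation vector (axis times angle).
In Python, from bench import ctrl gives the robot as it stands.
- The arm moves only by the tool drive_tool, never from a script. Its argument "motion" is a list of rows, each a list of 3 entries, a list of its own where there are three numbers: the shift along the tool's x, y, z in cm, then the turn, a rotation vector about the tool's x, y, z in degrees, then the opening, from -1 (shut) to 1 (fully open). In form: [[[x, y, z], [ax, ay, az], claw], ...]. A call has 1 to 12 rows; each row shifts and turns the commanded pose from where the row before left it, along the tool's axes as they then stand; what a row does not reach is not made up. A row lasts 1/8 s, in which the tool goes at most 62.5 mm and 10.7 degrees, less where a joint would pass 70% of its speed; a pose out of reach is approached as far as the arm can. A call with a gripper value outside its range is refused whole. The fingers move at their own pace and stop on an object; "force" is the grip in N (left out, the last holds). Time passes only in rows, so rows that do not move let the fingers close. It gives the time, the measured TCP pose, the force, the opening and the grip force at its end, in the units of the state.
- ctrl.get_state(): the state, without advancing time (a new reading comes with each control period).
- ctrl.get_image(name): name is "side" or "top" or "wrist"; returns the picture (420x560x3 uint8, red, green, blue); there is no depth.
- ctrl.calibration(name): a dict with "K" (3x3 intrinsics, pixels), "origin" and "attitude" of the camera in the world; the wrist camera has in their place "tool_from_camera" (4x4, takes a point from camera to tool coordinates, whose origin is the TCP and whose axes are the flange's). Camera axes: x right, y up, looking along -z (the intrinsics and any distortion apply to the point x, -y, -z); pixel columns grow to the right and rows downward; lengths in m; the calibration is good to about 2 mm. The wrist camera is an equidistant fisheye: a pixel r from the principal point sees the ray r / f radians off the axis. A picture is of the moment at which its call begins: read the wrist's pose just before it. calibration takes no time and is no camera call.
- ctrl.close_job(): hands the job in; it is judged then, once.
The state is a dict: "time": time; "joint_positions": joint angles; "qd": joint speeds; "joint_torque": joint torques, N m; "position": TCP position; "tool_rot": TCP orientation; "ft_force": force on the tool from outside, world axes, zero at the start; "torque": the same for the moment, N m; "grip_width": opening from 0.0 (shut) to 1.0 (fully open); "grip_force": force on a finger pad.
Only numpy, scipy, OpenCV 4.12 (cv2) and the standard library are available. Lean on these libraries where they do the work, as an engineer would, in place of code of your own. Each camera call takes 0.05 s, during which the arm holds its last target. There are 200 camera calls.

## Working session

There is one attempt and no reset: what is moved stays moved. The work goes in short steps, Python scripts to look and compute and a tool call to move; the robot and the scene stay as the last step left them, time stands still between calls to the robot, and variables do not carry over. Pictures are saved under pics/ and viewed, at most 13 in all, crops included, and the job is handed in when it is done.

Besides the shell and the picture viewer there is one more tool, called after ">>>" by a JSON object that holds its "method" and its "body", one argument or row to a line. drive_tool: Moves the arm, as the interface text tells. Its arguments: {"type":"object","properties":{"motion":{"type":"array","items":{"type":"array"}},"force":{"type":"number"}},"required":["motion"]}

```bash
mkdir -p pics; ls; python3 - <<'E'
from bench import ctrl
import cv2,numpy as np
np.set_printoptions(precision=4,suppress=True)
s=ctrl.get_state();print({k:s[k] for k in('time','position','tool_rot','grip_width','ft_force')})
for n in("side","top","wrist"):
    print(n,ctrl.calibration(n))
    im=ctrl.get_image(n);np.save(f'pics/{n}0.npy',im);cv2.imwrite(f'pics/{n}0.png',im[:,:,::-1])
E
```

```text
pics
{'time': 0.0, 'position': array([0.222 , 0.6105, 0.2912]), 'tool_rot': array([-0.545 , -3.0937,  0.0029]), 'grip_width': 0.9937369015735119, 'ft_force': array([ 0.285 , -0.1629, -0.2089])}
side {'K': array([[382.248 ,   0.    , 286.3307],
       [  0.    , 382.248 , 207.5028],
       [  0.    ,   0.    ,   1.    ]]), 'origin': array([ 0.4629, -0.9408,  0.8612]), 'attitude': array([0.8638, 0.0289, 0.0218])}
top {'K': array([[383.2511,   0.    , 288.3682],
       [  0.    , 383.2511, 206.8928],
       [  0.    ,   0.    ,   1.    ]]), 'origin': array([ 0.32  , -0.0461,  1.1037]), 'attitude': array([ 0.0438, -0.0657, -1.5953])}
wrist {'K': array([[325.1923,   0.    , 276.5248],
       [  0.    , 325.1923, 213.5155],
       [  0.    ,   0.    ,   1.    ]]), 'tool_from_camera': array([[ 0.0004,  0.9577,  0.2878,  0.078 ],
       [ 1.    , -0.0003, -0.0003, -0.0001],
       [-0.0002,  0.2878, -0.9577, -0.0927],
       [ 0.    ,  0.    ,  0.    ,  1.    ]])}
```

View pics/top0.png

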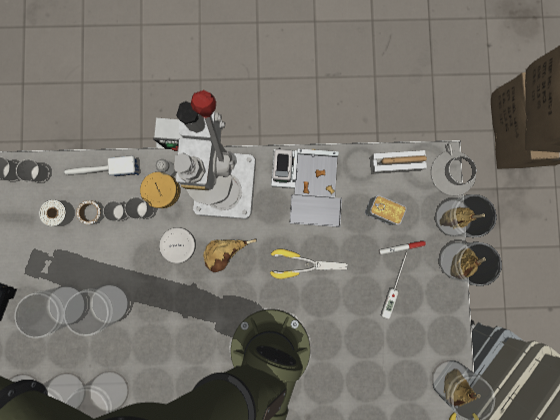

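View pics/side0.png

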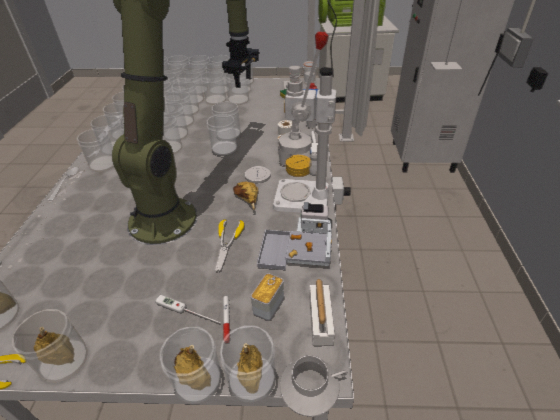

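The top view shows the jig at about (316,180) with the bones on its bed, the tray at (316,210), the tin at (386,209), the stand with the scraper at (400,161), and the marker at (402,247). The side view shows the same things from the right: stand (320,310), tin (267,297), bed (305,247). I'll zoom in next.

```bash
python3 - <<'E'
import cv2,numpy as np
t=np.load('pics/top0.npy')[135:235,262:442,::-1]
cv2.imwrite('pics/topc.png',cv2.resize(t,None,fx=4.4,fy=4.4,interpolation=cv2.INTER_CUBIC))
s=np.load('pics/side0.npy')[210:350,245:345,::-1]
cv2.imwrite('pics/sidec.png',cv2.resize(s,None,fx=4.2,fy=4.2,interpolation=cv2.INTER_CUBIC))
E
```

```text
(no output)
```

View pics/topc.png

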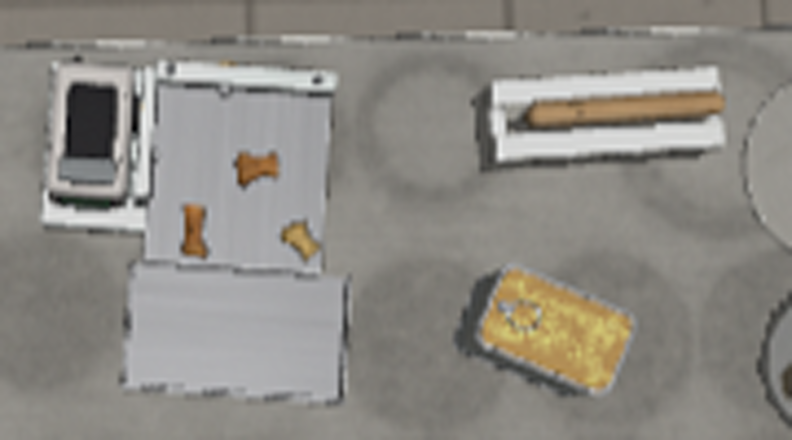

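View pics/sidec.png

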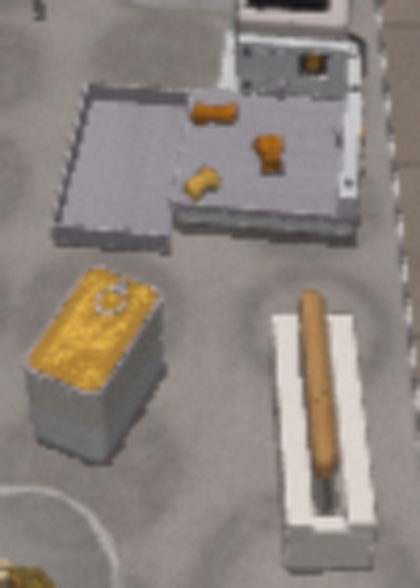

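The zoomed top crop gives the outlines. Bed front corners are at (145,262) and (323,274), the fence end at (333,92), stand-top corners at (490,83), (718,68), (724,148), (497,163), handle ends at (527,112) and (722,103), and tin-top corners at (510,265), (634,317), (605,394), (478,343). The side crop shows the handle from (312,293) to (325,470), nearly upright.

```bash
cat > h.py <<'E'
from bench import ctrl
import cv2,numpy as np
from scipy.spatial.transform import Rotation as R
np.set_printoptions(precision=4,suppress=True)
def cast(cam,uv,z):
    """pixels -> world points on plane height z (fixed cams)"""
    c=ctrl.calibration(cam);uv=np.atleast_2d(uv).astype(float)
    p=np.c_[uv,np.ones(len(uv))]@np.linalg.inv(c['K']).T
    d=R.from_rotvec(c['attitude']).apply(p*[1,-1,-1])
    return c['origin']+d*((z-c['origin'][2])/d[:,2])[:,None]
def wcast(uv,z,s):
    c=ctrl.calibration('wrist');K=c['K'];T=c['tool_from_camera'];uv=np.atleast_2d(uv).astype(float)
    a=(uv-K[:2,2])/K[0,0];r=np.linalg.norm(a,axis=1)
    k=np.sin(r)/np.maximum(r,1e-9)
    d=np.c_[a[:,0]*k,-a[:,1]*k,-np.cos(r)]@T[:3,:3].T
    Rt=R.from_rotvec(s['tool_rot']);d=Rt.apply(d);o=s['position']+Rt.apply(T[:3,3])
    return o+d*((z-o[2])/d[:,2])[:,None]
def snap(n,name):
    s=ctrl.get_state();im=ctrl.get_image(n);np.save(f'pics/{name}.npy',im);return s,im
E
python3 - <<'E'
from h import *
t=lambda p,z:cast('top',np.array(p)/4.4+[261.6,134.6],z)
sd=lambda p,z:cast('side',np.array(p)/4.2+[244.6,209.6],z)
def ang(a):return np.arctan2(a[1],a[0])
b=t([(145,262),(323,274),(333,92),(158,85)],.03);print('bed',b)
fy=b[0]-b[1];print('w',np.linalg.norm(fy),ang(fy)-np.pi/2, 'right edge',ang(t([(331,100)],.03)[0]-b[1]))
r=t([(135,262),(347,276),(340,402),(122,386)],.02);print('tray',r,r.mean(0),ang(r[3]-r[2])-np.pi/2)
s=t([(490,83),(718,68),(724,148),(497,163)],.05);print('stand',s.mean(0),ang(s[0]+s[3]-s[1]-s[2])-np.pi/2,np.linalg.norm(s[0]-s[1]),np.linalg.norm(s[0]-s[3]))
s2=sd([(272,315),(353,315),(375,522),(284,527)],.05);print('stand side',s2.mean(0),np.linalg.norm(s2[0]-s2[3]),np.linalg.norm(s2[0]-s2[1]))
h=t([(527,112),(722,103)],.088);print('handle',h,h.mean(0),ang(h[0]-h[1])-np.pi/2,np.linalg.norm(h[0]-h[1]))
h2=sd([(312,293),(325,475)],.085);print('handle side',h2,h2.mean(0))
T=t([(510,265),(634,317),(605,394),(478,343)],.07);print('tin',T.mean(0),ang(T[0]+T[3]-T[1]-T[2])-np.pi/2,np.linalg.norm(T[0]-T[1]),np.linalg.norm(T[0]-T[3]))
T2=sd([(92,268),(162,290),(106,392),(28,366)],.07);print('tin side',T2.mean(0))
print('bones',t([(257,168),(195,230),(300,240)],.04), sd([(268,152),(214,112),(201,182)],.04))
print('bed side',sd([(172,205),(187,95),(345,215)],.03))
E
```

```text
bed [[ 0.43   -0.0804  0.03  ]
 [ 0.4195 -0.1942  0.03  ]
 [ 0.5373 -0.2047  0.03  ]
 [ 0.5445 -0.0918  0.03  ]]
w 0.11428678503113932 -0.09197395003317732 right edge -0.07998100860042842
tray [[ 0.4312 -0.0743  0.02  ]
 [ 0.4188 -0.2111  0.02  ]
 [ 0.3376 -0.2037  0.02  ]
 [ 0.3514 -0.0638  0.02  ]] [ 0.3847 -0.1382  0.02  ] -0.09854208161972688
stand [ 0.5142 -0.3755  0.05  ] 0.04299769318618574 0.1459331695507142 0.05132880672347821
stand side [ 0.5184 -0.3766  0.05  ] 0.1476068400073677 0.050827905609748966
handle [[ 0.5105 -0.3144  0.088 ]
 [ 0.5132 -0.4344  0.088 ]] [ 0.5119 -0.3744  0.088 ] 0.02326355591613294 0.12000169580609772
handle side [[ 0.5141 -0.3144  0.085 ]
 [ 0.5169 -0.4406  0.085 ]] [ 0.5155 -0.3775  0.085 ]
tin [ 0.3779 -0.3318  0.07  ] -0.41651171833029 0.08272584362724343 0.052459303324683654
tin side [ 0.3836 -0.3311  0.07  ]
bones [[ 0.4874 -0.153   0.04  ]
 [ 0.4486 -0.1124  0.04  ]
 [ 0.4406 -0.1789  0.04  ]] [[ 0.4903 -0.1532  0.04  ]
 [ 0.4518 -0.1139  0.04  ]
 [ 0.4437 -0.1825  0.04  ]]
bed side [[ 0.4239 -0.195   0.03  ]
 [ 0.4315 -0.0862  0.03  ]
 [ 0.5425 -0.2022  0.03  ]]
```

>>> {"method": "drive_tool", "body": {
  "motion": [
    [[0,0,-6],[0,0,0],1],
    [[0,0,-6],[0,0,0],1],
    [[0,0,-6],[0,0,0],1],
    [[0,0,-6],[0,0,0],1],
    [[0,0,-6],[0,0,0],1],
    [[0,0,-6],[0,0,0],1],
    [[0,0,-6],[0,0,0],1]
  ]
}}

```text
time: 1.02
position: [0.2144, 0.5866, 0.6604]
tool_rot: [0.547, 3.076, 0.115]
ft_force: [-0.1, 0.3, -0.5]
grip_width: 1.001
grip_force: 0.0
```

```bash
cat >> h.py <<'E'
def Rdown(yaw): # closing axis y at world angle yaw from +x, tool z down, tool x to the left
    c,s=np.cos(yaw),np.sin(yaw);return R.from_matrix(np.array([[-s,c,0],[c,s,0],[0,0,-1.]]))
def plan(pos,yaw,n,s=None,p0=None,R0=None):
    """n equal rows to world TCP pos / yaw, in tool cm / degrees"""
    s=s or ctrl.get_state();p=s['position'] if p0 is None else p0;A=R.from_rotvec(s['tool_rot']) if R0 is None else R0
    w=(A.inv()*Rdown(yaw)).as_rotvec()/n;dp=(np.array(pos)-p)/n
    for i in range(n):
        print((A.inv().apply(dp)*100).round(2).tolist(),np.degrees(w).round(1).tolist());A=A*R.from_rotvec(w)
E
python3 -c "
from h import *
plan([.45,-.25,.70],0.03,17)"
```

```text
[-3.0, -4.11, -0.54] [0.2, -0.1, 4.0]
[-3.28, -3.9, -0.51] [0.2, -0.1, 4.0]
[-3.54, -3.66, -0.49] [0.2, -0.1, 4.0]
[-3.79, -3.4, -0.46] [0.2, -0.1, 4.0]
[-4.02, -3.13, -0.44] [0.2, -0.1, 4.0]
[-4.23, -2.85, -0.42] [0.2, -0.1, 4.0]
[-4.42, -2.55, -0.4] [0.2, -0.1, 4.0]
[-4.59, -2.23, -0.38] [0.2, -0.1, 4.0]
[-4.74, -1.91, -0.36] [0.2, -0.1, 4.0]
[-4.86, -1.57, -0.34] [0.2, -0.1, 4.0]
[-4.96, -1.23, -0.32] [0.2, -0.1, 4.0]
[-5.03, -0.88, -0.3] [0.2, -0.1, 4.0]
[-5.08, -0.53, -0.29] [0.2, -0.1, 4.0]
[-5.11, -0.18, -0.28] [0.2, -0.1, 4.0]
[-5.11, 0.18, -0.26] [0.2, -0.1, 4.0]
[-5.08, 0.54, -0.25] [0.2, -0.1, 4.0]
[-5.03, 0.89, -0.24] [0.2, -0.1, 4.0]
```

>>> {"method": "drive_tool", "body": {
  "motion": [
    [[-3,-4.1,-0.5],[0,0,4],1],
    [[-3.3,-3.9,-0.5],[0,0,4],1],
    [[-3.5,-3.7,-0.5],[0,0,4],1],
    [[-3.8,-3.4,-0.5],[0,0,4],1],
    [[-4,-3.1,-0.5],[0,0,4],1],
    [[-4.2,-2.8,-0.4],[0,0,4],1],
    [[-4.4,-2.6,-0.4],[0,0,4],1]
  ]
}}

```text
time: 1.9
position: [0.3111, 0.2406, 0.6715]
tool_rot: [-1.278, -2.862, -0.113]
ft_force: [0.0, -0.3, 0.4]
grip_width: 1.003
grip_force: 0.0
```

```bash
python3 -c "
from h import *
plan([.45,-.25,.66],0.03,10)"
```

```text
[-4.58, -2.24, -0.19] [0.3, -0.3, 4.0]
[-4.72, -1.91, -0.15] [0.3, -0.3, 4.0]
[-4.85, -1.58, -0.11] [0.3, -0.3, 4.0]
[-4.95, -1.24, -0.08] [0.3, -0.3, 4.0]
[-5.02, -0.89, -0.05] [0.3, -0.3, 4.0]
[-5.07, -0.53, -0.02] [0.3, -0.3, 4.0]
[-5.1, -0.18, 0.01] [0.3, -0.3, 4.0]
[-5.1, 0.18, 0.04] [0.3, -0.3, 4.0]
[-5.07, 0.54, 0.07] [0.3, -0.3, 4.0]
[-5.02, 0.89, 0.09] [0.3, -0.3, 4.0]
```

>>> {"method": "drive_tool", "body": {
  "motion": [
    [[-4.6,-2.2,-0.2],[0.3,-0.3,4],1],
    [[-4.7,-1.9,-0.1],[0.3,-0.3,4],1],
    [[-4.9,-1.6,-0.1],[0.3,-0.3,4],1],
    [[-5,-1.2,0],[0.3,-0.3,4],1],
    [[-5,-0.9,0],[0.3,-0.3,4],1],
    [[-5,-0.5,0],[0.3,-0.3,4],1],
    [[-5.1,-0.2,0],[0.3,-0.3,4],1],
    [[-5.1,0.2,0],[0.3,-0.3,4],1],
    [[-5.1,0.5,0],[0.3,-0.3,4],1],
    [[-5,0.9,0],[0.3,-0.3,4],1]
  ]
}}

```text
time: 3.15
position: [0.4622, -0.1822, 0.6582]
tool_rot: [2.088, 2.343, 0.02]
ft_force: [0.7, -0.3, -0.5]
grip_width: 0.999
grip_force: 0.0
```

```bash
python3 -c "
from h import *
plan([.514,-.376,.22],0.03,9)"
```

```text
[-2.23, 0.27, 4.86] [0.1, -0.0, 0.5]
[-2.23, 0.3, 4.86] [0.1, -0.0, 0.5]
[-2.22, 0.32, 4.86] [0.1, -0.0, 0.5]
[-2.21, 0.35, 4.86] [0.1, -0.0, 0.5]
[-2.21, 0.38, 4.86] [0.1, -0.0, 0.5]
[-2.2, 0.4, 4.86] [0.1, -0.0, 0.5]
[-2.19, 0.43, 4.87] [0.1, -0.0, 0.5]
[-2.19, 0.46, 4.87] [0.1, -0.0, 0.5]
[-2.18, 0.48, 4.87] [0.1, -0.0, 0.5]
```

>>> {"method": "drive_tool", "body": {
  "motion": [
    [[0,0,0],[0,0,0],1],
    [[0,0,0],[0,0,0],1]
  ]
}}

```text
time: 3.4
position: [0.462, -0.1802, 0.658]
tool_rot: [2.086, 2.346, 0.02]
ft_force: [0.3, -0.5, -0.5]
grip_width: 0.998
grip_force: 0.0
```

```bash
python3 -c "
from h import *
plan([.514,-.376,.22],0.03,9)"
```

```text
[-2.26, 0.27, 4.85] [0.1, -0.0, 0.6]
[-2.26, 0.29, 4.86] [0.1, -0.0, 0.6]
[-2.25, 0.32, 4.86] [0.1, -0.0, 0.6]
[-2.24, 0.35, 4.86] [0.1, -0.0, 0.6]
[-2.23, 0.38, 4.86] [0.1, -0.0, 0.6]
[-2.23, 0.4, 4.86] [0.1, -0.0, 0.6]
[-2.22, 0.43, 4.86] [0.1, -0.0, 0.6]
[-2.21, 0.46, 4.86] [0.1, -0.0, 0.6]
[-2.2, 0.48, 4.87] [0.1, -0.0, 0.6]
```

>>> {"method": "drive_tool", "body": {
  "motion": [
    [[-2.3,0.3,4.8],[0.1,0,0.6],1],
    [[-2.3,0.3,4.8],[0.1,0,0.6],1],
    [[-2.2,0.3,4.9],[0.1,0,0.6],1],
    [[-2.2,0.3,4.9],[0.1,0,0.6],1],
    [[-2.2,0.4,4.9],[0.1,0,0.6],1],
    [[-2.2,0.4,4.9],[0.1,0,0.6],1],
    [[-2.2,0.4,4.9],[0.1,0,0.6],1],
    [[-2.2,0.5,4.9],[0.1,0,0.6],1],
    [[-2.2,0.5,4.9],[0.1,0,0.6],1],
    [[0,0,0],[0,0,0],1]
  ]
}}

```text
time: 4.65
position: [0.5111, -0.3727, 0.2141]
tool_rot: [-2.185, -2.236, 0.001]
ft_force: [-0.5, 0.1, -0.2]
grip_width: 0.997
grip_force: 0.0
```

```bash
python3 -c "
from h import *
s,im=snap('wrist','w1');print(s['position'],s['tool_rot'],s['joint_positions']);cv2.imwrite('pics/w1.png',im[:,:,::-1])"
```

```text
[ 0.5111 -0.3727  0.2141] [-2.1846 -2.2356  0.0014] [ 0.144   0.3738  0.5618  1.6033 -0.2078  1.2407  0.7685]
```

View pics/w1.png

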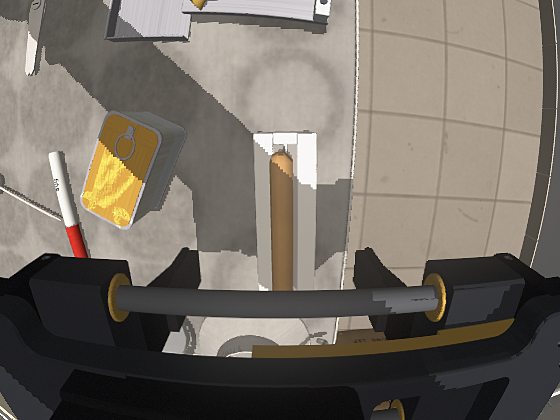

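The wrist view shows the stand's top end corners at (252,132) and (316,132). The handle's end is at (282,152), its edges are at columns 271 and 293, and it runs down to row 290 between the open fingers. The tin top is at about (128,170).

```bash
python3 - <<'E'
from h import *
s=ctrl.get_state();im=np.load('pics/w1.npy').astype(int)
hsv=cv2.cvtColor(np.load('pics/w1.npy'),cv2.COLOR_RGB2HSV)
m=((hsv[...,0]<20)&(hsv[...,1]>70)&(hsv[...,2]>60))
P=[]
for r in range(165,290,15):
    c=np.where(m[r,262:305])[0]+262
    if len(c): P.append((r,c.min(),c.max()))
P=np.array(P);print(P)
mid=np.c_[(P[:,1]+P[:,2])/2,P[:,0]]
print('mid',wcast(mid,.092,s)[:,:2]);print('L',wcast(P[:,[1,0]],.088,s)[:,:2]);
e=wcast([(252,132),(316,132)],.05,s);print('stand end',e,e.mean(0))
print('handle end',wcast([(282,150)],.088,s))
print('stand edges r200,r260',wcast([(254,200),(315,200)],.05,s),[ (r,np.where(im[r,240:330].min(1)>190)[0]+240) for r in (160,)])
print('tin',wcast([(107,110),(160,128),(137,229),(83,210)],.07,s))
E
```

```text
[[165 270 292]
 [180 270 292]
 [195 270 292]
 [210 271 292]
 [225 271 292]
 [240 271 292]
 [255 272 292]
 [270 272 292]
 [285 273 292]]
mid [[ 0.5146 -0.3243]
 [ 0.5149 -0.3347]
 [ 0.5152 -0.3452]
 [ 0.5158 -0.3559]
 [ 0.5161 -0.3669]
 [ 0.5165 -0.3783]
 [ 0.5172 -0.39  ]
 [ 0.5176 -0.4023]
 [ 0.5184 -0.4151]]
L [[ 0.5071 -0.3251]
 [ 0.5073 -0.3356]
 [ 0.5075 -0.3463]
 [ 0.5084 -0.3572]
 [ 0.5086 -0.3684]
 [ 0.5089 -0.38  ]
 [ 0.5098 -0.392 ]
 [ 0.5101 -0.4045]
 [ 0.5111 -0.4175]]
stand end [[ 0.4912 -0.3038  0.05  ]
 [ 0.5422 -0.3023  0.05  ]] [ 0.5167 -0.3031  0.05  ]
handle end [[ 0.5151 -0.3145  0.088 ]]
stand edges r200,r260 [[ 0.4935 -0.3597  0.05  ]
 [ 0.544  -0.3583  0.05  ]] [(160, array([293, 297, 298, 299, 300, 301, 302, 303, 304, 305, 306, 307, 308,
       309, 310, 311, 312, 313, 314, 315, 316]))]
tin [[ 0.3744 -0.2821  0.07  ]
 [ 0.4216 -0.2992  0.07  ]
 [ 0.3958 -0.3816  0.07  ]
 [ 0.3423 -0.3663  0.07  ]]
```

```bash
python3 -c "
from h import *
plan([.518,-.3755,.132],0.042,2)"
```

```text
[-0.17, 0.3, 4.26] [-0.2, -0.3, -0.5]
[-0.16, 0.29, 4.26] [-0.2, -0.3, -0.5]
```

>>> {"method": "drive_tool", "body": {
  "motion": [
    [[-0.2,0.3,4.3],[-0.2,-0.3,-0.5],1],
    [[-0.1,0.3,4.2],[-0.2,-0.3,-0.5],1],
    [[0,0,0],[0,0,0],1],
    [[0,0,0],[0,0,0],-1],
    [[0,0,0],[0,0,0],-1],
    [[0,0,0],[0,0,0],-1],
    [[0,0,0],[0,0,0],-1],
    [[0,0,0],[0,0,0],-1],
    [[0,0,0],[0,0,0],-1]
  ],
  "force": 40
}}

```text
time: 5.82
position: [0.5182, -0.3772, 0.1329]
tool_rot: [2.174, 2.262, -0.002]
ft_force: [0.5, 0.4, -0.3]
grip_width: 0.4
grip_force: 0.0
```

>>> {"method": "drive_tool", "body": {
  "motion": [
    [[0,0,0],[0,0,0],-1],
    [[0,0,0],[0,0,0],-1],
    [[0,0,0],[0,0,0],-1],
    [[0,0,0],[0,0,0],-1],
    [[0,0,0],[0,0,0],-1]
  ]
}}

```text
time: 6.45
position: [0.5182, -0.3772, 0.133]
tool_rot: [2.174, 2.262, -0.002]
ft_force: [-0.1, 0.2, -0.6]
grip_width: 0.175
grip_force: 40.0
```

>>> {"method": "drive_tool", "body": {
  "motion": [
    [[0,0,-2],[0,0,0],-1],
    [[0,0,-3],[0,0,0],-1],
    [[0,0,-5],[0,0,0],-1],
    [[0,0,-5],[0,0,0],-1],
    [[3.5,-0.5,0],[0,0,2.5],-1],
    [[4,-0.5,0],[0,0,2.5],-1],
    [[3,-0.5,0],[0,0,2.5],-1],
    [[0,0,0],[0,0,0],-1]
  ]
}}

```text
time: 7.45
position: [0.5037, -0.269, 0.2841]
tool_rot: [2.312, 2.12, 0.003]
ft_force: [0.0, -0.7, -1.0]
grip_width: 0.185
grip_force: 40.0
```

```bash
python3 -c "
from h import *
s,im=snap('wrist','w2');print(s['position'],s['tool_rot'],s['ft_force'],s['grip_force']);cv2.imwrite('pics/w2.png',im[:,:,::-1])"
```

```text
[ 0.5037 -0.269   0.2841] [2.3123 2.1198 0.0025] [ 0.0374 -0.6615 -1.0163] 39.99954331666231
```

View pics/w2.png

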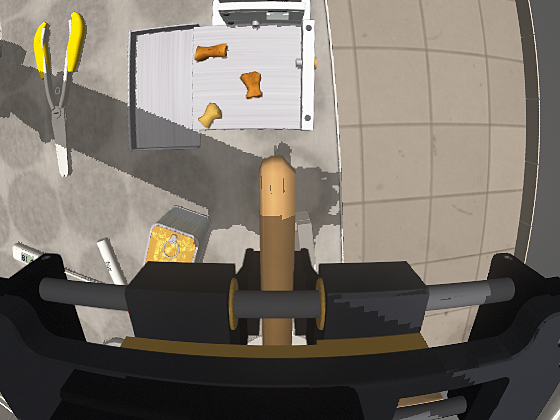

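The wrist view shows the scraper held straight. The bed runs from its front edge at (193,28)–(199,134) to the fence at (301,25)–(302,130). Bones are at (211,52), (252,85) and (209,115).

```bash
python3 - <<'E'
from h import *
s=ctrl.get_state()
a=wcast([(193,28),(199,134)],.03,s);print('front edge',a,a[0]-a[1])
f=wcast([(303,25),(301,130)],.05,s);print('fence top front',f,f[0]-f[1])
f=wcast([(315,22),(313,130)],.05,s);print('fence top back',f)
b=wcast([(211,52),(252,85),(209,115)],.038,s);print('bones',b)
def jig(o,y,p):
    d=p[:,:2]-o;c,q=np.cos(y),np.sin(y);return d@np.array([[c,-q],[q,c]])
o=np.array([.4763,-.1435])
for p in(a,wcast([(303,25),(301,130)],.05,s),b): print(jig(o,-.09,p))
E
```

```text
front edge [[ 0.4327 -0.0827  0.03  ]
 [ 0.4283 -0.201   0.03  ]] [0.0044 0.1183 0.    ]
fence top front [[ 0.5472 -0.0992  0.05  ]
 [ 0.5358 -0.2069  0.05  ]] [0.0114 0.1077 0.    ]
fence top back [[ 0.5596 -0.0965  0.05  ]
 [ 0.5478 -0.2078  0.05  ]]
bones [[ 0.4517 -0.1154  0.038 ]
 [ 0.4908 -0.1562  0.038 ]
 [ 0.4432 -0.1822  0.038 ]]
[[-0.0489  0.0566]
 [-0.0426 -0.0615]]
[[ 0.0667  0.0505]
 [ 0.065  -0.0578]]
[[-0.0271  0.0258]
 [ 0.0156 -0.0113]
 [-0.0295 -0.0415]]
```

```bash
python3 -c "
from h import *
plan([.520,-.1565,.284],-0.09,3);print()
plan([.520,-.1565,.158],-0.09,3,p0=np.array([.520,-.1565,.284]),R0=Rdown(-.09))"
```

```text
[3.85, 0.21, -0.01] [0.1, 0.1, 0.0]
[3.85, 0.21, -0.01] [0.1, 0.1, 0.0]
[3.85, 0.21, -0.0] [0.1, 0.1, 0.0]

[0.0, 0.0, 4.2] [0.0, 0.0, 0.0]
[0.0, 0.0, 4.2] [0.0, 0.0, 0.0]
[0.0, 0.0, 4.2] [0.0, 0.0, 0.0]
```

>>> {"method": "drive_tool", "body": {
  "motion": [
    [[3.9,0.2,0],[0.1,0.1,0],-1],
    [[3.8,0.2,0],[0.1,0.1,0],-1],
    [[3.8,0.2,0],[0.1,0.1,0],-1],
    [[0,0,0],[0,0,0],-1],
    [[0,0,4.5],[0,0,0],-1],
    [[0,0,4.5],[0,0,0],-1],
    [[0,0,2.8],[0,0,0],-1],
    [[0,0,0.5],[0,0,0],-1],
    [[0,0,0.2],[0,0,0],-1],
    [[0,0,0],[0,0,0],-1]
  ]
}}

```text
time: 8.75
position: [0.5201, -0.1582, 0.1588]
tool_rot: [-2.32, -2.117, -0.001]
ft_force: [0.5, -0.1, -1.4]
grip_width: 0.181
grip_force: 40.0
```

>>> {"method": "drive_tool", "body": {
  "motion": [
    [[0,0,0.2],[0,0,0],-1],
    [[0,-1,0],[0,0,0],-1],
    [[0,-1,0],[0,0,0],-1],
    [[0,-1,0],[0,0,0],-1],
    [[0,-1,0],[0,0,0],-1],
    [[0,-1,0],[0,0,0],-1],
    [[0,-1,0],[0,0,0],-1],
    [[0,-1,0],[0,0,0],-1],
    [[0,-1,0],[0,0,0],-1],
    [[0,-1,0],[0,0,0],-1],
    [[0,0,0],[0,0,0],-1]
  ]
}}

```text
time: 10.12
position: [0.4288, -0.1491, 0.1555]
tool_rot: [-2.318, -2.115, 0.001]
ft_force: [-0.1, 0.7, -1.2]
grip_width: 0.182
grip_force: 40.0
```

>>> {"method": "drive_tool", "body": {
  "motion": [
    [[0,-1,0],[0,0,0],-1],
    [[0,-1,0],[0,0,0],-1],
    [[0,-0.7,0],[0,0,0],-1],
    [[0,0,0],[0,0,0],-1],
    [[0,0,0],[0,0,0],-1]
  ]
}}

```text
time: 10.75
position: [0.403, -0.1468, 0.1558]
tool_rot: [-2.318, -2.116, 0.0]
ft_force: [0.2, -0.6, -1.2]
grip_width: 0.182
grip_force: 40.0
```

```bash
python3 -c "
from h import *
a=[snap(n,n+'3')[1] for n in('top','side','wrist')]
o=np.hstack([cv2.resize(a[0][135:235,270:370],(400,400)),cv2.resize(a[1][210:290,250:350],(400,320))[:, :].copy() if 0 else cv2.resize(a[1][200:300,245:345],(400,400))])
cv2.imwrite('pics/ts3.png',o[:,:,::-1]);print(ctrl.get_state()['position'],ctrl.get_state()['ft_force'])"
```

```text
[ 0.403  -0.1468  0.1558] [ 0.3267  0.725  -0.1781]
```

View pics/ts3.png

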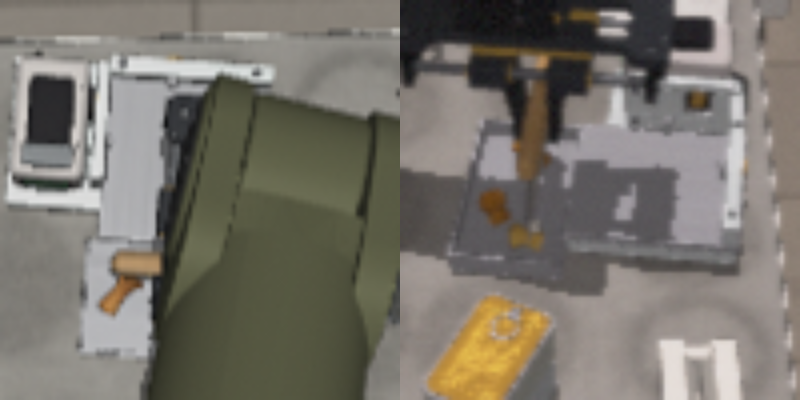

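The top and side crops show the blade over the tray and the bed bare. Bones are visible in the tray at side-crop (490,207) and (525,237), with the third at the handle (540,150). I'll lift and check all three.

```bash
python3 -c "
from h import *
s=ctrl.get_state();p=s['position']+[0,0,.13]
plan([.505,-.27,.286],-0.09,5,p0=p)"
```

```text
[-2.27, 2.26, -0.01] [-0.0, -0.0, -0.0]
[-2.27, 2.26, -0.01] [-0.0, -0.0, -0.0]
[-2.27, 2.25, -0.01] [-0.0, -0.0, -0.0]
[-2.27, 2.25, -0.01] [-0.0, -0.0, -0.0]
[-2.27, 2.25, -0.01] [-0.0, -0.0, -0.0]
```

>>> {"method": "drive_tool", "body": {
  "motion": [
    [[0,0,-2],[0,0,0],-1],
    [[0,0,-3],[0,0,0],-1],
    [[0,0,-4],[0,0,0],-1],
    [[0,0,-4],[0,0,0],-1],
    [[-2.3,2.3,0],[0,0,0],-1],
    [[-2.3,2.3,0],[0,0,0],-1],
    [[-2.3,2.3,0],[0,0,0],-1],
    [[-2.2,2.2,0],[0,0,0],-1],
    [[-2.2,2.2,0],[0,0,0],-1],
    [[0,0,0],[0,0,0],-1]
  ]
}}

```text
time: 12.15
position: [0.5059, -0.2714, 0.2845]
tool_rot: [-2.32, -2.114, 0.005]
ft_force: [-0.9, 0.0, -0.9]
grip_width: 0.178
grip_force: 40.0
```

```bash
python3 - <<'E'
from h import *
s,im=snap('wrist','w4');cv2.imwrite('pics/w4.png',im[:,:,::-1])
hsv=cv2.cvtColor(im,cv2.COLOR_RGB2HSV)
m=((hsv[...,0]<28)&(hsv[...,1]>90)&(hsv[...,2]>50)).astype(np.uint8);m[160:]=0;m[:,310:]=0
n,l,st,c=cv2.connectedComponentsWithStats(m)
k=[i for i in range(1,n) if st[i,4]>40]
o=np.array([.4763,-.1435]);y=-.09
for i in k:
    p=wcast(c[i],.012,s)[0];d=p[:2]-o;print(c[i],st[i,4],'jig',d[0]*np.cos(y)+d[1]*np.sin(y),-d[0]*np.sin(y)+d[1]*np.cos(y))
print(s['position'],s['tool_rot'],s['grip_width']);plan([.5182,-.3772,.286],.042,4)
E
```

```text
[78.2738 42.9375] 336 jig -0.20862280040439726 0.06932661791153621
[165.8701  48.211 ] 308 jig -0.08534159192703074 0.04221269376986904
[46.4902 54.2157] 102 jig -0.2636191244688231 0.06529403972019096
[41.1475 71.4754] 61 jig -0.2731156815568474 0.042874631399857296
[149.8958  99.6515] 307 jig -0.10568892310510025 -0.017555563535530387
[171.312 118.218] 266 jig -0.07947260934861027 -0.041440822978838915
[274.8125 157.7656] 64 jig 0.03916688479533879 -0.09021686259830997
[ 0.5059 -0.2714  0.2845] [-2.3203 -2.1139  0.0048] 0.1784285870327185
[-2.63, 0.57, -0.04] [-0.1, -0.0, -1.9]
[-2.65, 0.48, -0.04] [-0.1, -0.0, -1.9]
[-2.66, 0.39, -0.04] [-0.1, -0.0, -1.9]
[-2.68, 0.3, -0.04] [-0.1, -0.0, -1.9]
```

View pics/w4.png

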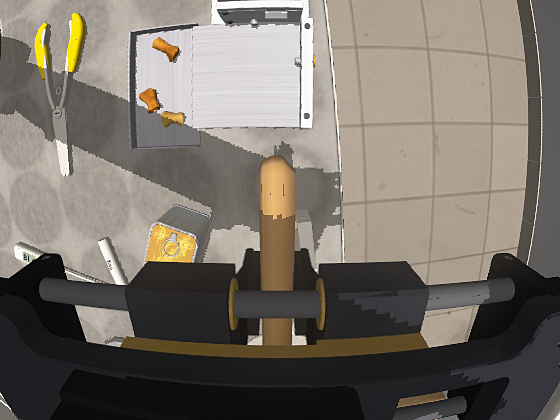

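The view shows the bed clean and all three bones in the tray, at (166,48), (150,100) and (171,118). The computed positions are all inside its bounds.

>>> {"method": "drive_tool", "body": {
  "motion": [
    [[-2.6,0.6,0],[-0.1,0,-1.9],-1],
    [[-2.6,0.5,0],[-0.1,0,-1.9],-1],
    [[-2.7,0.4,0],[-0.1,0,-1.9],-1],
    [[-2.7,0.3,0],[-0.1,0,-1.9],-1],
    [[0,0,0],[0,0,0],-1],
    [[0,0,4],[0,0,0],-1],
    [[0,0,4.5],[0,0,0],-1],
    [[0,0,0],[0,0,0],-1]
  ]
}}

```text
time: 13.2
position: [0.5179, -0.3729, 0.1965]
tool_rot: [-2.169, -2.264, -0.006]
ft_force: [-0.0, 0.3, -0.3]
grip_width: 0.185
grip_force: 40.0
```

```bash
python3 - <<'E'
from h import *
s=ctrl.get_state();print(s['position'],s['tool_rot'])
plan([.5182,-.3772,.133],.042,1)
E
```

```text
[ 0.5179 -0.3729  0.1965] [-2.1686 -2.2642 -0.006 ]
[-0.48, 0.02, 6.35] [-0.1, -0.4, 0.1]
```

>>> {"method": "drive_tool", "body": {
  "motion": [
    [[-0.45,0,0],[-0.1,-0.4,0.1],-1],
    [[0,0,1.2],[0,0,0],-1],
    [[0,0,1.2],[0,0,0],-1],
    [[0,0,1],[0,0,0],-1],
    [[0,0,0],[0,0,0],-1]
  ]
}}

```text
time: 13.82
position: [0.5192, -0.3806, 0.1646]
tool_rot: [2.173, 2.261, 0.0]
ft_force: [-0.1, -0.2, -1.2]
grip_width: 0.179
grip_force: 40.0
```

>>> {"method": "drive_tool", "body": {
  "motion": [
    [[0,0,0],[0,0,0],-1]
  ]
}}

```text
time: 13.95
position: [0.5198, -0.3811, 0.1661]
tool_rot: [2.171, 2.259, 0.001]
ft_force: [-0.8, -0.1, -0.6]
grip_width: 0.182
grip_force: 40.0
```

```bash
python3 - <<'E'
from h import *
print(ctrl.get_state()['position'])
P=[]
for i in range(4): ctrl.get_image('top');s=ctrl.get_state();P.append(s['position'])
print(np.array(P))
E
```

```text
[ 0.5198 -0.3811  0.1661]
[[ 0.5199 -0.3811  0.1663]
 [ 0.5199 -0.3811  0.1664]
 [ 0.5199 -0.3812  0.1664]
 [ 0.5199 -0.3811  0.1663]]
```

>>> {"method": "drive_tool", "body": {
  "motion": [
    [[0.4,-0.1,0],[0,0,0],-1],
    [[0,0,0.5],[0,0,0],-1],
    [[0,0,0],[0,0,0],-1],
    [[0,0,0],[0,0,0],-1]
  ]
}}

```text
time: 14.65
position: [0.5185, -0.3771, 0.1609]
tool_rot: [2.171, 2.259, 0.001]
ft_force: [-1.1, 0.0, -0.8]
grip_width: 0.178
grip_force: 40.0
```

>>> {"method": "drive_tool", "body": {
  "motion": [
    [[0,0,0.8],[0,0,0],-1],
    [[0,0,0.8],[0,0,0],-1],
    [[0,0,0.6],[0,0,0],-1],
    [[0,0,0.4],[0,0,0],-1],
    [[0,0,0],[0,0,0],-1]
  ]
}}

```text
time: 15.28
position: [0.5183, -0.3771, 0.1342]
tool_rot: [2.172, 2.26, 0.0]
ft_force: [-2.4, 0.2, -1.4]
grip_width: 0.179
grip_force: 40.0
```

>>> {"method": "drive_tool", "body": {
  "motion": [
    [[0,0,0.1],[0,0,0],-1],
    [[0,0,0],[0,0,0],1],
    [[0,0,0],[0,0,0],1],
    [[0,0,0],[0,0,0],1],
    [[0,0,0],[0,0,0],1],
    [[0,0,0],[0,0,0],1],
    [[0,0,0],[0,0,0],1]
  ]
}}

```text
time: 16.15
position: [0.5188, -0.3773, 0.134]
tool_rot: [2.171, 2.259, 0.001]
ft_force: [0.3, -0.2, -0.6]
grip_width: 0.783
grip_force: 0.0
```

```bash
python3 - <<'E'
from h import *
tin=np.array([[.3744,-.2821],[.4216,-.2992],[.3958,-.3816],[.3423,-.3663]]);print(tin.mean(0),[np.arctan2(*(tin[a]-tin[b])[::-1])-np.pi/2 for a,b in((0,3),(1,2))])
s=ctrl.get_state();p=s['position']+[0,0,.1]
plan([.381,-.3315,.233],-.35,5,p0=p)
E
```

```text
[ 0.3835 -0.3323] [np.float64(-0.3642258700848733), np.float64(-0.30343758353217387)]
[1.02, -2.72, -0.0] [0.1, 0.0, 4.5]
[0.81, -2.79, 0.0] [0.1, 0.0, 4.5]
[0.59, -2.84, 0.01] [0.1, 0.0, 4.5]
[0.37, -2.88, 0.01] [0.1, 0.0, 4.5]
[0.14, -2.9, 0.02] [0.1, 0.0, 4.5]
```

>>> {"method": "drive_tool", "body": {
  "motion": [
    [[0,0,-3],[0,0,0],1],
    [[0,0,-4],[0,0,0],1],
    [[0,0,-5],[0,0,0],1],
    [[1,-2.7,0],[0,0,4.5],1],
    [[0.8,-2.8,0],[0,0,4.5],1],
    [[0.6,-2.8,0],[0,0,4.5],1],
    [[0.4,-2.9,0],[0,0,4.5],1],
    [[0.1,-2.9,0],[0,0,4.5],1],
    [[0,0,0],[0,0,0],1],
    [[0,0,0],[0,0,0],1]
  ]
}}

```text
time: 17.4
position: [0.3813, -0.3311, 0.2532]
tool_rot: [2.568, 1.793, 0.005]
ft_force: [1.3, 1.4, -0.7]
grip_width: 1.002
grip_force: 0.0
```

```bash
python3 - <<'E'
from h import *
s,im=snap('wrist','w5');cv2.imwrite('pics/w5.png',im[:,:,::-1]);print(s['position'],s['tool_rot'])
_,b=snap('side','side5')
h=cv2.resize(b[270:350,290:350],(450,600));h=np.hstack([h]);cv2.imwrite('pics/s5.png',h[:,:,::-1])
E
```

```text
[ 0.3813 -0.3311  0.2532] [2.5685 1.7932 0.0052]
```

View pics/w5.png

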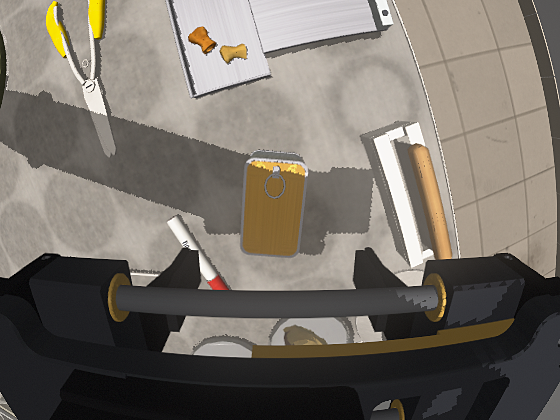

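The tin's top corners are at (247,158), (308,165), (300,256) and (241,248). The scraper is upright in its stand at (430,200), and the marker's near end at (180,220) is lower than the fingers will go.

```bash
python3 - <<'E'
from h import *
s=ctrl.get_state()
T=wcast([(245,157),(308,165),(300,257),(241,249)],.07,s);T=T[:,:2]
c=T.mean(0);a=(T[0]+T[1]-T[2]-T[3])/2;y=np.arctan2(a[1],a[0])-np.pi/2
print(c,y,np.linalg.norm(a),np.linalg.norm(T[0]-T[1]))
print('marker',wcast([(180,220),(215,280)],.017,s))
h=wcast([(420,147),(432,200),(445,258)],.09,s);print('handle',h)
plan([c[0],c[1],.1],y,4)
E
```

```text
[ 0.3815 -0.3312] -0.4161929300315479 0.08529971424760138 0.05422942101764555
marker [[ 0.2759 -0.3219  0.017 ]
 [ 0.283  -0.4022  0.017 ]]
handle [[ 0.5175 -0.3173  0.09  ]
 [ 0.5175 -0.3661  0.09  ]
 [ 0.5207 -0.4281  0.09  ]]
[0.01, -0.03, 3.82] [0.1, 0.0, 0.9]
[0.01, -0.02, 3.82] [0.1, 0.0, 0.9]
[0.01, -0.01, 3.82] [0.1, 0.0, 0.9]
[0.0, -0.01, 3.82] [0.1, 0.0, 0.9]
```

>>> {"method": "drive_tool", "body": {
  "motion": [
    [[0,0,4],[0.1,0,1],1],
    [[0,0,4],[0.1,0,1],1],
    [[0,0,4],[0.1,0,1],1],
    [[0,0,3.2],[0,0,0.8],1],
    [[0,0,0],[0,0,0],1],
    [[0,0,0],[0,0,0],-1],
    [[0,0,0],[0,0,0],-1],
    [[0,0,0],[0,0,0],-1],
    [[0,0,0],[0,0,0],-1],
    [[0,0,0],[0,0,0],-1],
    [[0,0,0],[0,0,0],-1]
  ],
  "force": 40
}}

```text
time: 18.88
position: [0.381, -0.3317, 0.1014]
tool_rot: [2.633, 1.709, -0.0]
ft_force: [-2.4, 1.8, 7.2]
grip_width: 0.629
grip_force: 40.0
```

```bash
python3 - <<'E'
from h import *
s=ctrl.get_state();p=s['position']+[0,0,.13]
plan([.495,-.155,.2314],-.09,5,p0=p)
E
```

```text
[4.16, 0.64, -0.01] [0.0, 0.0, -3.8]
[4.1, 0.92, -0.01] [0.0, 0.0, -3.8]
[4.03, 1.18, -0.0] [0.0, 0.0, -3.8]
[3.95, 1.45, -0.0] [0.0, 0.0, -3.8]
[3.84, 1.7, -0.0] [0.0, 0.0, -3.8]
```

>>> {"method": "drive_tool", "body": {
  "motion": [
    [[0,0,-3],[0,0,0],-1],
    [[0,0,-5],[0,0,0],-1],
    [[0,0,-5],[0,0,0],-1],
    [[4.2,0.6,0],[0,0,-3.8],-1],
    [[4.1,0.9,0],[0,0,-3.8],-1],
    [[4,1.2,0],[0,0,-3.8],-1],
    [[3.9,1.4,0],[0,0,-3.8],-1],
    [[3.8,1.7,0],[0,0,-3.8],-1],
    [[0,0,0],[0,0,0],-1],
    [[0,0,0],[0,0,0],-1]
  ]
}}

```text
time: 20.12
position: [0.4937, -0.1552, 0.2301]
tool_rot: [2.314, 2.12, -0.004]
ft_force: [-0.0, -0.4, -3.4]
grip_width: 0.627
grip_force: 40.0
```

```bash
python3 - <<'E'
from h import *
s,im=snap('wrist','w6');cv2.imwrite('pics/w6.png',im[:,:,::-1]);print(s['position'],s['tool_rot'],s['ft_force'])
plan([.495,-.155,.137],-.09,3)
E
```

```text
[ 0.4937 -0.1552  0.2301] [ 2.3137  2.1201 -0.0036] [-0.0393 -0.3898 -3.4301]
[0.05, 0.05, 3.11] [0.0, 0.1, 0.0]
[0.04, 0.05, 3.11] [0.0, 0.1, 0.0]
[0.04, 0.05, 3.11] [0.0, 0.1, 0.0]
```

View pics/w6.png

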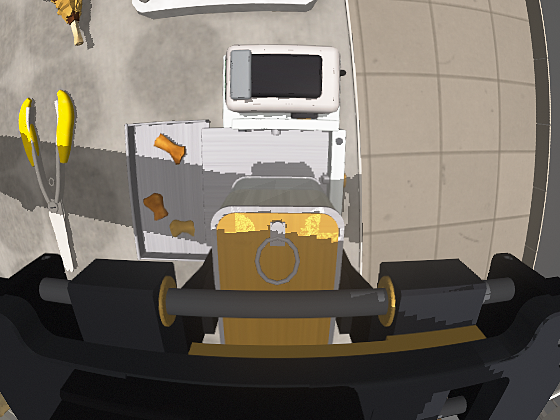

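The tin is held squarely, its top front edge at (222,212)–(335,212), over the clean bed. The end stop's line at row 125 is parallel to it.

>>> {"method": "drive_tool", "body": {
  "motion": [
    [[0,0,3.1],[0,0.1,0],-1],
    [[0,0,3.1],[0,0.1,0],-1],
    [[0,0,2.8],[0,0.1,0],-1],
    [[0,0,0.3],[0,0,0],-1],
    [[0,0,0],[0,0,0],-1],
    [[0,0,0],[0,0,0],-1]
  ]
}}

```text
time: 20.92
position: [0.4948, -0.1557, 0.1389]
tool_rot: [2.316, 2.12, 0.007]
ft_force: [-0.5, -0.1, -2.6]
grip_width: 0.629
grip_force: 40.0
```

>>> {"method": "drive_tool", "body": {
  "motion": [
    [[0,0,0.3],[0,-0.3,0],-1],
    [[0,0,0.3],[0,0,0],-1],
    [[0,0,0],[0,0,0],-1],
    [[0,0,0],[0,0,0],-1]
  ]
}}

```text
time: 21.42
position: [0.4939, -0.1552, 0.1314]
tool_rot: [2.314, 2.12, -0.002]
ft_force: [1.2, 1.0, -2.3]
grip_width: 0.628
grip_force: 40.0
```

>>> {"method": "drive_tool", "body": {
  "motion": [
    [[0,0,0.2],[0,0,0],-1],
    [[0,0,0],[0,0,0],-1],
    [[0,0,0],[0,0,0],-1]
  ]
}}

```text
time: 21.8
position: [0.494, -0.1553, 0.1313]
tool_rot: [2.315, 2.12, -0.001]
ft_force: [-5.8, 1.2, 12.5]
grip_width: 0.628
grip_force: 40.0
```

>>> {"method": "drive_tool", "body": {
  "motion": [
    [[0,0,-0.1],[0,0,0],-1],
    [[0,0.5,0],[0,0,0],-1],
    [[0,0.5,0],[0,0,0],-1],
    [[0,0.3,0],[0,0,0],-1],
    [[0.6,0,0],[0,0,0],-1],
    [[0.6,0,0],[0,0,0],-1],
    [[0.5,0,0],[0,0,0],-1],
    [[0,0,0],[0,0,0],-1],
    [[0,0,0],[0,0,0],-1]
  ]
}}

```text
time: 22.92
position: [0.509, -0.1407, 0.1314]
tool_rot: [2.313, 2.118, -0.001]
ft_force: [-1.8, -4.1, 5.8]
grip_width: 0.629
grip_force: 40.0
```

>>> {"method": "drive_tool", "body": {
  "motion": [
    [[0,0.4,0],[0,0,0],-1],
    [[0.5,0,0],[0,0,0],-1],
    [[0,0,0],[0,0,0],-1],
    [[0,0,0],[0,0,0],-1]
  ]
}}

```text
time: 23.42
position: [0.5125, -0.1369, 0.1314]
tool_rot: [2.315, 2.117, -0.004]
ft_force: [-4.2, -5.0, 8.1]
grip_width: 0.623
grip_force: 40.0
```

>>> {"method": "drive_tool", "body": {
  "motion": [
    [[0,0.2,0],[0,0,0],-1],
    [[0.2,0,0],[0,0,0],-1],
    [[0,0,0],[0,0,0],-1],
    [[0,0,0],[0,0,0],-1]
  ]
}}

```text
time: 23.92
position: [0.5132, -0.1365, 0.1315]
tool_rot: [2.316, 2.117, -0.009]
ft_force: [-10.1, -7.2, 12.8]
grip_width: 0.628
grip_force: 39.9
```

>>> {"method": "drive_tool", "body": {
  "motion": [
    [[0.3,0,-0.05],[0,0,0],-1],
    [[0,0,0],[0,0,0],-1],
    [[0,0,0],[0,0,0],-1]
  ]
}}

```text
time: 24.3
position: [0.5143, -0.133, 0.1315]
tool_rot: [2.315, 2.117, -0.007]
ft_force: [-5.9, -6.4, 7.1]
grip_width: 0.632
grip_force: 40.0
```

>>> {"method": "drive_tool", "body": {
  "motion": [
    [[0.2,0.1,0],[0,0,0],-1],
    [[0,0,0],[0,0,0],-1],
    [[0,0,0],[0,0,0],-1]
  ]
}}

```text
time: 24.68
position: [0.5145, -0.1325, 0.1316]
tool_rot: [2.316, 2.116, -0.011]
ft_force: [-7.6, -9.6, 9.7]
grip_width: 0.627
grip_force: 40.0
```

>>> {"method": "drive_tool", "body": {
  "motion": [
    [[0.2,0.2,-0.05],[0,0,0],-1],
    [[0,0,0],[0,0,0],-1],
    [[0,0,0],[0,0,0],-1]
  ]
}}

```text
time: 25.05
position: [0.5149, -0.1323, 0.1317]
tool_rot: [2.319, 2.115, -0.016]
ft_force: [-12.8, -12.6, 13.0]
grip_width: 0.632
grip_force: 40.0
```

```bash
python3 - <<'E'
from h import *
s,im=snap('wrist','w7');print(s['position'],s['ft_force'],s['torque'],(Rdown(-.09).inv()*R.from_rotvec(s['tool_rot'])).as_rotvec())
a=cv2.resize(im[100:240,180:380],(800,560));cv2.imwrite('pics/w7.png',a[:,:,::-1])
E
```

```text
[ 0.5149 -0.1323  0.1317] [-12.8058 -12.6365  12.976 ] [-2.5422  2.7307  0.0321] [ 0.0048 -0.0098  0.0017]
```

View pics/w7.png

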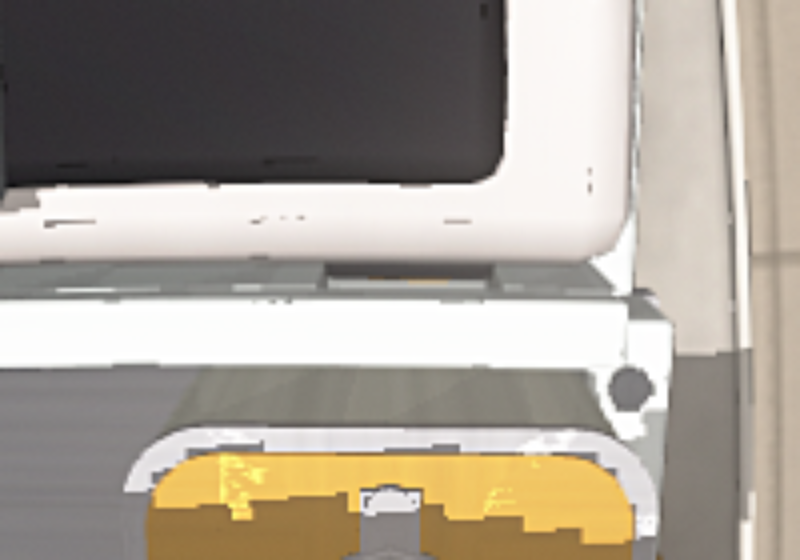

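The crop shows the tin's end edge at crop row 428 and the end stop's top front edge at row 365. The tin's right side is at column 655, over the fence. I'll check the gap numerically.

```bash
python3 - <<'E'
from h import *
s=ctrl.get_state();f=lambda u,v,z:wcast([(180+u/4,100+v/4)],z,s)[0]
e=np.array([np.sin(.09),np.cos(.09),0])
for n,p in(('stop left',f(100,365,.08)),('stop right',f(580,365,.08)),('tin end',f(400,428,.10))):print(n,p,p@e)
fx=np.array([np.cos(.09),-np.sin(.09),0])
print('tin right',f(657,500,.10)@fx,'TCP',s['position']@fx,s['position']@e,'fence back edge',f(672,330,.05)@fx-.012)
E
```

```text
stop left [ 0.4873 -0.0837  0.08  ] -0.03960625692631814
stop right [ 0.5422 -0.0888  0.08  ] -0.03969960800967796
tin end [ 0.5215 -0.0886  0.1   ] -0.041419708113649124
tin right 0.5535827926048842 TCP 0.5247108859491855 -0.08547698159536987 fence back edge 0.5531668903922287
```

>>> {"method": "drive_tool", "body": {
  "motion": [
    [[0.3,0,-0.1],[0,0,0],-1],
    [[0,0,0],[0,0,0],-1],
    [[0,0,0],[0,0,0],-1]
  ]
}}

```text
time: 25.48
position: [0.515, -0.1306, 0.1318]
tool_rot: [2.318, 2.114, -0.019]
ft_force: [-9.5, -14.8, 4.3]
grip_width: 0.632
grip_force: 39.9
```

>>> {"method": "drive_tool", "body": {
  "motion": [
    [[0.2,0.1,0],[0,0,0],-1],
    [[0,0,0],[0,0,0],-1],
    [[0,0,0],[0,0,0],-1]
  ]
}}

```text
time: 25.85
position: [0.5152, -0.1304, 0.1319]
tool_rot: [2.318, 2.113, -0.023]
ft_force: [-13.0, -17.2, 6.9]
grip_width: 0.628
grip_force: 39.9
```

>>> {"method": "drive_tool", "body": {
  "motion": [
    [[0.2,0,-0.1],[0,0,0],-1],
    [[0,0,0],[0,0,0],-1],
    [[0,0,0],[0,0,0],-1]
  ]
}}

```text
time: 26.22
position: [0.5152, -0.1302, 0.132]
tool_rot: [2.317, 2.11, -0.026]
ft_force: [-10.5, -22.2, 0.1]
grip_width: 0.629
grip_force: 39.9
```

```bash
python3 - <<'E'
from h import *
s,im=snap('wrist','w8');print(s['position'],s['ft_force'],s['torque'],s['joint_positions'],(Rdown(-.09).inv()*R.from_rotvec(s['tool_rot'])).as_rotvec())
d=s['position'][:2]-np.array([.4763,-.1435]);print('jig',d[0]*.996-d[1]*.0899,d[0]*.0899+d[1]*.996)
a=np.load('pics/w7.npy')
g=lambda x:cv2.cvtColor(x,cv2.COLOR_RGB2GRAY)[150:230,240:330].astype(int)
print(g(im)[:,30].tolist()[10:70]);print(g(a)[:,30].tolist()[10:70])
E
```

```text
[ 0.5152 -0.1302  0.132 ] [-10.4567 -22.1692   0.1041] [-4.8617  2.222   0.4593] [-0.2721  0.2286  0.5125  1.9411 -0.1107  1.0066  0.1956] [ 0.0058 -0.0172  0.0034]
jig 0.03750809652332116 0.01672650220030232
[240, 236, 233, 228, 223, 219, 214, 206, 173, 123, 84, 76, 63, 177, 192, 164, 135, 135, 192, 253, 255, 254, 253, 253, 253, 253, 253, 253, 253, 253, 253, 253, 254, 255, 255, 118, 134, 138, 138, 137, 138, 138, 137, 138, 138, 127, 96, 209, 233, 227, 226, 229, 243, 80, 212, 206, 204, 206, 210, 212]
[221, 215, 213, 193, 159, 112, 79, 77, 69, 99, 175, 190, 141, 123, 151, 253, 255, 254, 253, 253, 253, 253, 253, 253, 253, 253, 253, 253, 253, 255, 255, 193, 129, 134, 136, 135, 136, 136, 136, 135, 137, 136, 135, 136, 137, 119, 91, 244, 229, 225, 225, 227, 239, 102, 210, 202, 200, 201, 200, 201]
```

>>> {"method": "drive_tool", "body": {
  "motion": [
    [[0,0.3,0],[0,0,0],-1],
    [[0,0,0],[0,0,0],-1],
    [[0,0,0],[0,0,0],-1]
  ]
}}

```text
time: 26.65
position: [0.5157, -0.1303, 0.1321]
tool_rot: [2.321, 2.114, -0.032]
ft_force: [-18.1, -19.9, 8.7]
grip_width: 0.63
grip_force: 39.9
```

```bash
python3 - <<'E'
from h import *
s,_=snap('side','s9');s2,im=snap('top','t9');s=ctrl.get_state()
A=R.from_rotvec(s['tool_rot']);print(s['position'],s['ft_force'],'z axis',A.apply([0,0,1]),'yaw y',np.arctan2(*A.apply([0,1,0])[1::-1]),np.abs(s['qd']).max())
h=cast('top',np.array([(527,112),(722,103)])/4.4+[261.6,134.6],.088)
a=np.load('pics/top0.npy').astype(int);print('stand diff top',np.abs(a-im)[145:175,370:432].mean())
E
```

```text
[ 0.5157 -0.1303  0.1321] [-18.4273 -21.614    8.8185] z axis [-0.0135 -0.0151 -0.9998] yaw y -0.09369389256658837 0.0012859811431665186
stand diff top 17.320967741935483
```

```bash
python3 - <<'E'
from h import *
for n in('side0','side5','s9'):
    h=cv2.cvtColor(np.load(f'pics/{n}.npy'),cv2.COLOR_RGB2HSV)[270:345,312:332]
    m=(h[...,0]<20)&(h[...,1]>90);r,c=np.where(m);print(n,m.sum(),r.min()+270,r.max()+270,c.mean()+312)
E
```

```text
side0 246 279 323 320.2723577235772
side5 252 279 323 322.52777777777777
s9 253 279 323 322.50592885375494
```

```bash
python3 -c "
from bench import ctrl
print(ctrl.close_job())"
```

```text
the job is handed in; nothing more can be done
None
```

I handed the job in at about 27 s with no result shown back: all three bone ends are in the tray, the scraper is upright in its stand and let go, and the tin is gripped and pressed against both the back fence and the end stop. The pin travel could not be read, so that both pins are in is inferred from the pressing forces (about 16 N towards the fence, 20 N towards the end stop) and the tin no longer moving.

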